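Take the flattened whetstone out of its vise and put it up to dry

ROBOT

A 7-joint arm with a two-finger parallel gripper is mounted at the origin on the work surface. World frame = base frame: x ahead of the robot, y to its left, z up, the work surface at z = 0. Lengths are in mm, angles in rad, forces in N, time in s.
With the tool pointing down it reaches from about 425 to 875 mm from the base axis. Payload 4.7 kg.
Tool frame: the origin (TCP) lies on the mounting face of the last link; the fingertips stand 173 mm ahead of it and the grasp point (between the pads) lies 155 mm ahead of it; z points along the fingers, y is the line along which they close (so a half turn about z gives the same grasp; the last joint's range is limited). The gripper opens to 85 mm and grips with 20 to 120 N. Pads are 22 mm wide; open, the fingers measure 114 mm over their backs; the gripper's body (76 mm by 85 mm) begins 54 mm behind the grasp point. The pads swing forward as they close: fully open they stand 13 mm farther back than shut.
Start: joints at [-1.297, 0.321, -0.07, 1.45, 0.023, 1.371, -0.057], TCP at [166.992, 628.188, 404.749] pointing down, gripper open.
Joint ranges: [-2.86, 2.86], [-0.3, 2.09], [-1.38, 1.24], [0.06, 2.45], [-1.56, 4.7], [0.09, 2.05], [-2.69, 2.69]. Speed limits (rad/s): [2.57, 2.57, 3.14, 3.14, 3.14, 3.14, 3.14].

INTERFACE

Orientations are given as a unit quaternion [x, y, z, w].
In Python, from rig import robot gives the robot as it stands.
- The arm moves only by the tool drive_tool, never from a script. Its argument "plan" is a list of rows, each a list of 7 numbers: the closure, from -1 (fully open) to 1 (shut), then the shift along the tool's x, y, z normalised to -1 to 1, where 1 is 0.15 m, then the turn, a rotation vector about the tool's x, y, z normalised to -1 to 1, where 1 is 60 degrees. A call has exactly 8 rows; each row is the pose to reach, as a shift and turn from the pose commanded when the call began, along the tool's axes at that moment; what a row does not reach only later rows make up. A row lasts 1/10 s, in which the tool goes at most 50 mm and 8.59 degrees, less where a joint would pass 70% of its speed; a pose out of reach is approached as far as the arm can. A call with a number of a shift or a turn outside -1 to 1 is refused whole. A call with a gripper value outside its range is refused whole. The fingers move at their own pace and stop on an object; the grip force is fixed at half the most. Time passes only in rows, so rows that repeat a pose let the fingers close, or fill a call up. It gives the time, the measured TCP pose, the force, the opening and the grip force at its end, in the units of the state.
- robot.get_state(): the state, without advancing time (a new reading comes with each control period).
- robot.get_image(name): name is "scene" or "top" or "wrist"; returns a dict with "color" (384x512x3 uint8, blue, green, red), "fx", "fy", "cx", "cy" (pixels), "rvec" (rotation vector, rad) and "tvec" (3), from world to camera coordinates, as OpenCV has them. Camera axes: x right, y down, z forward; pixel columns grow to the right and rows downward; lengths in mm; the calibration is good to about 2 mm. A picture is of the moment at which its call begins. There is no depth.
- robot.finish_job(): hands the job in; it is judged then, once.
Trained networks look in the newest picture that a camera, given by its name, has taken for a name from the list of things; names that differ only in an ending like _2 or _b are one class to them, and where a whole thing is asked for, a point or a joint stands for the part that bears it (a point fixed in the world has none). Each returns a list of dicts, best first, with "p" (0 to 1); they miss things now and then, are a little off and sometimes report something else, mostly with a low value. They report only what shows in the picture. A call takes as long as a camera call. They do not tell look-alikes from the thing itself.
- robot.regions_of(camera, name): "region" (384x512 bool, what is visible of it) and "bbox" ([left, top, right, bottom] in pixels, round what is visible of it).
The state is a dict: "time": time; "joints": joint angles; "dq": joint speeds; "joint_efforts": joint torques, N m; "tcp_pos": TCP position; "orientation": TCP orientation; "contact_force": force on the tool from outside, world axes, zero at the start; "ft_torque": the same for the moment, N m; "width": opening from 0.0 (shut) to 1.0 (fully open); "finger_force": force on a finger pad.
Only numpy, scipy, OpenCV 4.12 (cv2) and the standard library are available. Lean on these libraries where they do the work, as an engineer would, in place of code of your own. Each camera call takes 0.05 s, during which the arm holds its last target. There are 200 camera calls.

TASK

The whetstone in the stone vise is freshly flattened and wet. Pull the vise's sprung lever back to its stop, keep pulling to draw the sliding jaw back at least 20 mm, and let the lever spring back; then draw the stone out from under the fixed jaw's hook and lift it out. Lay it gently on the empty sloping wire stand, wooden base against the wires, squarely along the slope with its lower end against the lip, let go, and leave everything else where it stands.

Things in the scene. Friction and masses are not known exactly. Their poses are not given: they have to be found in the camera images.
- vise: Fixed whetstone vise, 315 x 56 mm, on a granite slab whose top is 20 mm above the work surface. Origin: on the slab under the middle of the clamped stone; x points the way the sliding jaw opens, z up. Two steel rods along x (together 40 mm wide) carry the stone, its underside 24 mm above the origin. A cross-bar at x = 183 to 195 mm, 32 mm high, ends the frame.
- fixed_hook (a point): Lower edge of the fixed jaw's hook, at vise x = -90.5 mm, 39.5 mm above the slab. The fixed jaw spans x = -125.5 to -95.5 mm, 46 mm high; its hook reaches 5 mm over the stone's base with 2.5 mm to spare in height, so the stone must first slide that far in vise +x, then rise.
- jaw (a joint): Sliding jaw, 56 mm wide, 30 mm long, top 46 mm above the slab, face at vise x = 95.5 mm when shut; its hook reaches 6 mm over the stone's base. Value: metres opened, 0 (shut on the stone) to 0.045 (fully back). The lever's pawl locks it in a toothed rack until the lever is swung about 0.25 rad; then it drags with 11 N and stays where left.
- lever (a joint): Sprung release lever, carried by the sliding jaw. Pivot 46 mm behind the jaw face, 20 mm above the slab, axis along vise y; grip bar 78 mm from it. Rad: 0 = at rest, leaning 0.3 towards the stone; grows as its top goes vise +x; 0.5 = stop. 4 N at the grip starts it, 6.5 N holds it at the stop; pulling on draws the jaw. Let go, it springs back (to 0.2 or less, if the pawl lands on a tooth).
- lever_grip (a point): Middle of the lever's black cross-bar, a round bar 36 mm long along vise y and 13 mm thick, 94.5 mm above the slab at rest (vise x = 118.5 mm). The top of the stone beside it is 59 mm above the slab.
- stone: The whetstone in the vise, loose, about 0.5 kg: a beige stone 165 x 50 mm, 22 mm thick, on a wooden base 190 x 44 mm, 13 mm thick, whose ends stick out 12.5 mm as tongues. Origin: centre of the base's underside; x along its length, y across (50 mm), z up; 35 mm high in all. Clamped, its x lies along vise x.
- rest: Sloping rest of the empty wire stand, fixed: two wires 6 mm thick, 38 mm wide over all, 200 mm long, rising 35 degrees away from the robot. Origin: on the plane of the wires' tops at the inner face of the lip, midway between them, 65 mm above the work surface. x uphill along the wires, y level across, z square off the slope. The stone laid home has its origin at x = 95 mm, y = z = 0, either end up.
- lip (a point): Upper end of the empty stand's upturned lip at the low end, 23 mm off the plane of the wires (rest z), middle of its width of 38 mm. Beside and below the wires there is free air for fingers. An alike stand about 180 mm to one side carries the coarse stone.
- coarse: Dark bare coarse stone 180 x 55 x 28 mm, loose, drying on the other wire stand; origin at the centre of its underside. Leave alone.
- bottle: Green glass bottle with a closed twist cap, standing, 68 mm wide, 235 mm tall, origin at the centre of its foot. Leave alone.
- blender_cup: Transparent tapered blender cup, standing, 95 mm wide at the rim, 136 mm tall, origin at the centre of its foot. Leave alone.
- reamer: White plastic citrus reamer: a dish 108 mm wide with a ribbed cone 47 mm high and a short tab, origin at the centre of its underside. Leave alone.
- teaspoons: Set of three steel teaspoons on a ring lying on the slab, about 140 x 60 mm, 7 mm high, origin under the middle. Leave alone.
- dresser: Small grey dressing stone 65 x 26 x 24 mm lying on the slab, origin at the centre of its underside. Leave alone.
Mind the look-alikes: they are no part of the job. There is more than one size of the stone; the one meant has the size given above.

How it is judged (in metres and radians):
On the way, in this order (a step that is already met when the one before it is completed fails the run):
1. the lever is swung back to its stop (value of joint lever above 0.44 rad), for 0.05 s.
2. the jaw is drawn back at least 20 mm and the lever has sprung back (value of joint jaw above 0.019 m and value of joint lever below 0.3 rad), for 0.1 s.
3. the stone is lifted clear of the jaws (z of stone in the frame of vise above 0.055 m), for 0.1 s.
At the end, for the whole second after the job is handed in: The whetstone lies released and at rest, base down on the empty stand's wires: lower end within 12 mm of the lip, within 12 mm of the middle, within 7 degrees of the slope's line, flat within 6 mm and 6 degrees; the jaw is still open 20 mm (19 passes) and the lever below 0.3 rad (all of step 2 and x of stone in the frame of rest between 0.09 and 0.107 m and y of stone in the frame of rest between -0.012 and 0.012 m and z of stone in the frame of rest between -0.006 and 0.006 m and angle between the x axis of stone and the x axis of rest, either way round below 0.12 rad and angle between the z axis of stone and the z axis of rest, either way round below 0.1 rad and linear speed of stone below 0.01 m/s and contact force between stone and rest above 1 N and contact force between stone and the fingers below 0.1 N); the robot touches nothing.
It fails at once if the stone is dropped or banged on to the stand (more than 60 N) (contact force between stone and rest above 60 N).
It fails at once if the stone is let fall (moving free of the fingers faster than 0.35 m/s, a drop of over 6 mm) (contact force between stone and the fingers below 0.1 N and linear speed of stone above 0.35 m/s).
It fails at once if the coarse stone is disturbed (moved 20 mm) (distance of coarse from where it was at the start of the episode above 0.02 m).
It fails at once if something else on the slab is disturbed (moved 20 mm) (distance of any of bottle, blender_cup, reamer, teaspoons, dresser from where it was at the start of the episode above 0.02 m).
It also fails if it takes over 50 s, if anything falls off the work surface, if the arm or the gripper's body presses on something with over 40 N, if the wrist force passes 120 N, or if a joint passes its speed limit or range.

## Working session

There is one attempt and no reset: what is moved stays moved. The work goes in short steps, Python scripts to look and compute and a tool call to move; the robot and the scene stay as the last step left them, time stands still between calls to the robot, and variables do not carry over. Pictures are saved under pics/ and viewed, at most 10 in all, crops included, and the job is handed in when it is done.

Besides the shell and the picture viewer there is one more tool, called by a JSON object that holds its "op" and its "data". drive_tool: Moves the arm, as the interface text tells. Its arguments: {"type":"object","properties":{"plan":{"type":"array"}},"required":["plan"]}

```bash
mkdir -p pics
cat > h.py <<'E'
import numpy as np, cv2
from scipy.spatial.transform import Rotation as R
from rig import robot
def cam(n):
    im=robot.get_image(n)
    K=np.array([[im['fx'],0,im['cx']],[0,im['fy'],im['cy']],[0,0,1.]])
    return im['color'],K,np.array(im['rvec'],float),np.array(im['tvec'],float)
def proj(P,K,r,t): return cv2.projectPoints(np.atleast_2d(np.array(P,float)),r,t,K,None)[0][:,0]
def ray(u,v,K,r,t):
    M=cv2.Rodrigues(r)[0]; return -M.T@t.ravel(), M.T@np.linalg.solve(K,[u,v,1.])
def onz(u,v,z,K,r,t):
    c,d=ray(u,v,K,r,t); return c+d*(z-c[2])/d[2]
E
python3 - <<'E'
from h import *
s=robot.get_state(); print(s)
for n in ['scene','top']:
    c,K,r,t=cam(n); print(n,K[0,0],r.ravel(),t.ravel(), ray(256,192,K,r,t))
    cv2.imwrite(f'pics/{n}1.png',c); np.savez(n+'.npz',K=K,r=r,t=t)
    for o in ['vise','stone','rest','jaw','lever','lever_grip','lip','fixed_hook','coarse']:
        for d in robot.regions_of(n,o)[:3]:
            print(o,round(d['p'],2),d['bbox'],d['region'].sum())
E
```

```text
{'time': 0.0, 'joints': array([-1.29687621,  0.32178422, -0.07008055,  1.45168189,  0.02256997,
        1.37073838, -0.05689775]), 'dq': array([-1.01643999e-03,  1.37139780e-03, -8.84239731e-04,  2.66913570e-05,
       -6.92646033e-04,  1.22097828e-03, -2.37089133e-04]), 'joint_efforts': array([ 1.16540486e-04, -4.93568587e+01, -3.82002415e-01, -3.14335227e+01,
        1.29284954e-02,  1.11619211e-02,  2.79372182e-05]), 'tcp_pos': array([166.96448393, 627.97934505, 403.64485555]), 'orientation': array([ 1.29533501e-01,  9.91574626e-01, -9.08757058e-04, -8.44100923e-05]), 'contact_force': array([-0.19769614,  0.13591069,  0.31675853]), 'ft_torque': array([ 0.03108815, -0.02517626, -0.0475831 ]), 'finger_force': 0.0, 'width': 0.9969197873733875}
scene 375.27480234235435 [ 2.16328592  1.49369906 -0.47031367] [ -85.61435749 -345.58800285 1506.70663256] (array([1087.29258503, -296.47188016, 1061.52014646]), array([-0.52761033,  0.19282925, -0.82741716]))
vise 0.85 [164.3, 200.5, 265.5, 249.0] 782
stone 0.86 [132.4, 164.5, 168.5, 173.8] 400
stone 0.84 [197.0, 200.1, 255.6, 233.1] 1091
ston
[... 337 characters left out ...]
, 202.9] 835
top 376.4651500070733 [ 2.17316747 -2.2284226   0.07157488] [ -92.15995261  478.74315649 1230.7850298 ] (array([ 411.32503251,  -87.64284585, 1255.24926032]), array([ 0.05700043, -0.00463341, -0.99841222]))
vise 0.95 [245.1, 175.9, 344.6, 196.0] 648
stone 0.95 [396.1, 224.0, 428.5, 257.2] 422
stone 0.75 [320.2, 268.5, 356.3, 291.0] 386
stone 0.56 [261.2, 175.1, 311.9, 196.7] 900
rest 0.69 [126.3, 146.6, 142.2, 206.2] 82
jaw 0.58 [311.5, 179.1, 333.9, 194.6] 253
lever 0.4 [323.4, 183.1, 332.7, 189.6] 58
lip 0.55 [116.2, 144.3, 147.6, 208.2] 120
fixed_hook 0.64 [245.3, 177.6, 347.0, 195.3] 663
coarse 0.87 [175.0, 144.3, 208.8, 199.1] 1047
coarse 0.4 [323.7, 180.7, 334.2, 192.7] 53
```

Run:
```python
import cv2,numpy as np
a=cv2.imread('pics/top1.png')[120:320,90:450]; b=cv2.imread('pics/scene1.png')[120:290,50:430]
cv2.imwrite('pics/t2.png',cv2.resize(a,None,fx=2.2,fy=2.2,interpolation=3))
cv2.imwrite('pics/s2.png',cv2.resize(b,None,fx=2.1,fy=2.1,interpolation=3))
```

```text
(no output)
```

View pics/t2.png

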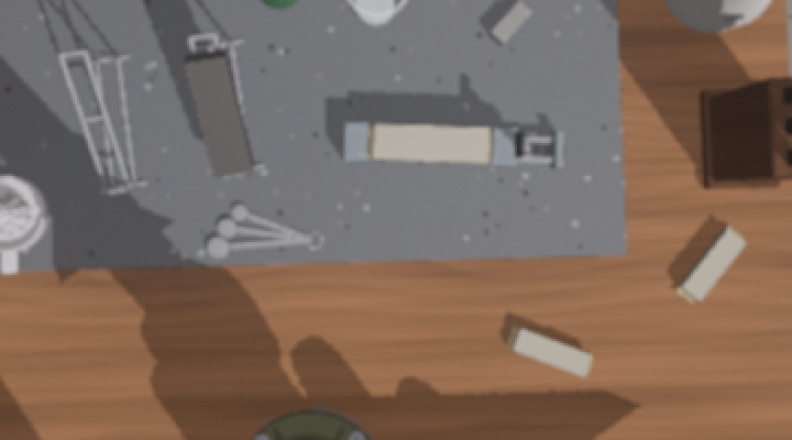

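View pics/s2.png

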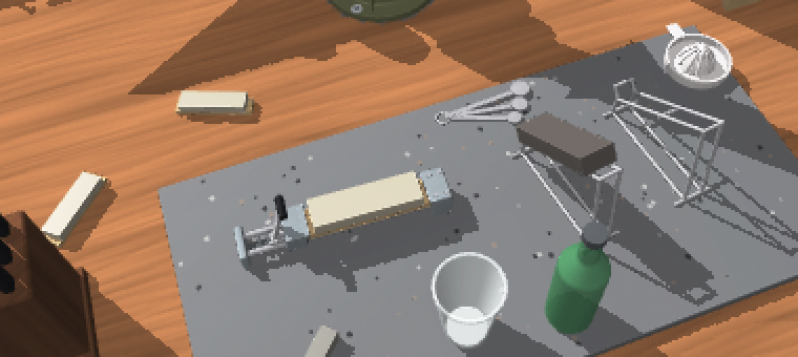

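The top view shows the vise at about (245–345, 176–196) with its lever on the right (world −y). The empty stand is at about (118–155, 145–207), left of the coarse stone, with the spoons below. The other two beige stones are smaller look-alikes.

Run:
```python
from h import *
c,K,r,t=cam('top')
rr=robot.regions_of('top','stone')
for d in rr:
    b=d['bbox']
    if 250<b[0]<275:
        (cx,cy),(w,h),a=cv2.minAreaRect(np.argwhere(d['region'])[:,::-1].astype(np.float32))
        P=cv2.boxPoints(((cx,cy),(w,h),a)); print('stone',onz(cx,cy,79,K,r,t)); print(np.array([onz(*p,79,K,r,t) for p in P]).round(0))
# view-crop coords -> px
f=lambda x,y:(90+x/2.2,120+y/2.2)
for nm,(x,y),z in [('fixedend',(345,142),66),('bar',(562,149),52),('grip',(523,145),114),('up L',(62,56),185),('up R',(88,52),185),('low L',(107,188),70),('low R',(130,185),70),('coarse low',(232,175),70),('coarse up',(205,55),190)]:
    print(nm,onz(*f(x,y),z,K,r,t).round(0))
```

```text
stone [ 499.10622529 -185.32027027   79.        ]
[[ 479.  -95.   79.]
 [ 533. -100.   79.]
 [ 519. -276.   79.]
 [ 465. -271.   79.]]
fixedend [504. -65.  66.]
bar [ 487. -381.   52.]
grip [ 490. -312.  114.]
up L [615. 297. 185.]
up R [620. 264. 185.]
low L [446. 276.  70.]
low R [449. 243.  70.]
coarse low [460.  98.  70.]
coarse up [611. 111. 190.]
```

```bash
cat >> h.py <<'E'
def tool(psi,tilt=0):  # tool x at yaw psi (deg), z down; tilt: z turned about tool y (deg)
    c,s=np.cos(np.radians(psi)),np.sin(np.radians(psi))
    return R.from_matrix(np.c_[[c,s,0],[s,-c,0],[0,0,-1]])*R.from_euler('y',tilt,degrees=True)
def pose():
    s=robot.get_state(); return np.array(s['tcp_pos']),R.from_quat(s['orientation'])
def split(p0,R0,p1,R1):
    """print shift/turn of as many calls as it takes"""
    sh=R0.inv().apply(p1-p0); rv=(R0.inv()*R1).as_rotvec(degrees=True)
    n=int(max(np.ceil(np.linalg.norm(sh)/200),np.ceil(abs(sh).max()/140),np.ceil(np.linalg.norm(rv)/58),1))
    p,q=p0,R0
    for i in range(1,n+1):
        pt=p0+(p1-p0)*i/n; qt=R0*R.from_rotvec(rv*i/n,degrees=True)
        print('call',i,(q.inv().apply(pt-p)/150).round(3),((q.inv()*qt).as_rotvec(degrees=True)/60).round(3)); p,q=pt,qt
    return p1,R1
E
python3 - <<'E'
from h import *
split(*pose(),np.array([430,265,470.]),tool(125))
E
```

```text
call 1 [-0.772 -0.63  -0.145] [0.    0.    0.223]
call 2 [-0.897 -0.434 -0.145] [0.    0.    0.223]
call 3 [-0.973 -0.215 -0.145] [0.    0.    0.223]
```

{"op": "drive_tool", "data": {"plan": [[-1, -0.77, -0.63, -0.145, 0, 0, 0.22], [-1, -0.77, -0.63, -0.145, 0, 0, 0.22], [-1, -0.77, -0.63, -0.145, 0, 0, 0.22], [-1, -0.77, -0.63, -0.145, 0, 0, 0.22], [-1, -0.77, -0.63, -0.145, 0, 0, 0.22], [-1, -0.77, -0.63, -0.145, 0, 0, 0.22], [-1, -0.77, -0.63, -0.145, 0, 0, 0.22], [-1, -0.77, -0.63, -0.145, 0, 0, 0.22]]}}

```text
time: 1.9
tcp_pos: [253.2, 508.2, 426.0]
orientation: [0.241, 0.97, -0.0, -0.0]
contact_force: [-0.5, 0.4, 0.1]
width: 1.004
finger_force: 0.0
```

{"op": "drive_tool", "data": {"plan": [[-1, -0.9, -0.43, -0.145, 0, 0, 0.22], [-1, -0.9, -0.43, -0.145, 0, 0, 0.22], [-1, -0.9, -0.43, -0.145, 0, 0, 0.22], [-1, -0.9, -0.43, -0.145, 0, 0, 0.22], [-1, -0.9, -0.43, -0.145, 0, 0, 0.22], [-1, -0.9, -0.43, -0.145, 0, 0, 0.22], [-1, -0.9, -0.43, -0.145, 0, 0, 0.22], [-1, -0.9, -0.43, -0.145, 0, 0, 0.22]]}}

```text
time: 2.7
tcp_pos: [342.1, 387.9, 447.8]
orientation: [0.351, 0.936, -0.0, -0.0]
contact_force: [0.2, -0.7, -0.4]
width: 1.001
finger_force: 0.0
```

{"op": "drive_tool", "data": {"plan": [[-1, -0.97, -0.21, -0.145, 0, 0, 0.22], [-1, -0.97, -0.21, -0.145, 0, 0, 0.22], [-1, -0.97, -0.21, -0.145, 0, 0, 0.22], [-1, -0.97, -0.21, -0.145, 0, 0, 0.22], [-1, -0.97, -0.21, -0.145, 0, 0, 0.22], [-1, -0.97, -0.21, -0.145, 0, 0, 0.22], [-1, -0.97, -0.21, -0.145, 0, 0, 0.22], [-1, -0.97, -0.21, -0.145, 0, 0, 0.22]]}}

```text
time: 3.5
tcp_pos: [430.8, 268.4, 469.6]
orientation: [0.457, 0.89, -0.0, -0.0]
contact_force: [-0.1, 0.2, -1.1]
width: 0.998
finger_force: 0.0
```

Run:
```python
from h import *
print(robot.get_state())
c,K,r,t=cam('wrist'); p,q=pose()
o,d=ray(256,192,K,r,t); print('cam in tool',q.inv().apply(o-p),q.inv().apply(d))
np.savez('wr.npz',K=K,r=r,t=t)
# model overlay guess
yaw=np.radians(7); O=np.array([448,260,65.])
X=np.array([np.cos(yaw)*.819,np.sin(yaw)*.819,.574]);Y=np.array([-np.sin(yaw),np.cos(yaw),0]);Z=np.cross(X,Y)
for a in (-16,16):
    q2=proj([O+Y*a,O+Y*a+X*200,O+Y*a+Z*23],K,r,t); print(q2.round(0))
cv2.imwrite('pics/w1.png',cv2.resize(c,(768,576)))
```

```text
{'time': 3.5, 'joints': array([-0.89909485, -0.01552135,  0.28741565,  1.70489206,  0.00445672,
        1.45212452,  0.01040647]), 'dq': array([ 0.00367726, -0.00376253,  0.00997554,  0.00043886, -0.0010009 ,
        0.00181171,  0.00072573]), 'joint_efforts': array([ 5.00304764e-02, -2.94224668e+01, -1.44065400e-01, -3.18794596e+01,
        1.20720718e-02,  4.08100546e-03, -2.07933823e-03]), 'tcp_pos': array([430.82169163, 268.36773745, 469.64721812]), 'orientation': array([ 4.56514699e-01,  8.89715829e-01, -2.43953590e-04, -1.14077203e-04]), 'contact_force': array([-0.06046801,  0.17903369, -1.13897396]), 'ft_torque': array([-0.02004809,  0.02202906,  0.01364402]), 'finger_force': 0.0, 'width': 0.9981858000593444}
cam in tool [66.2011301  -1.99602117 31.39746909] [-2.45886539e-01 -6.69910361e-04  9.69393965e-01]
[[259. 194.]
 [418. 309.]
 [249. 192.]]
[[272. 170.]
 [439. 281.]
 [263. 168.]]
```

View pics/w1.png

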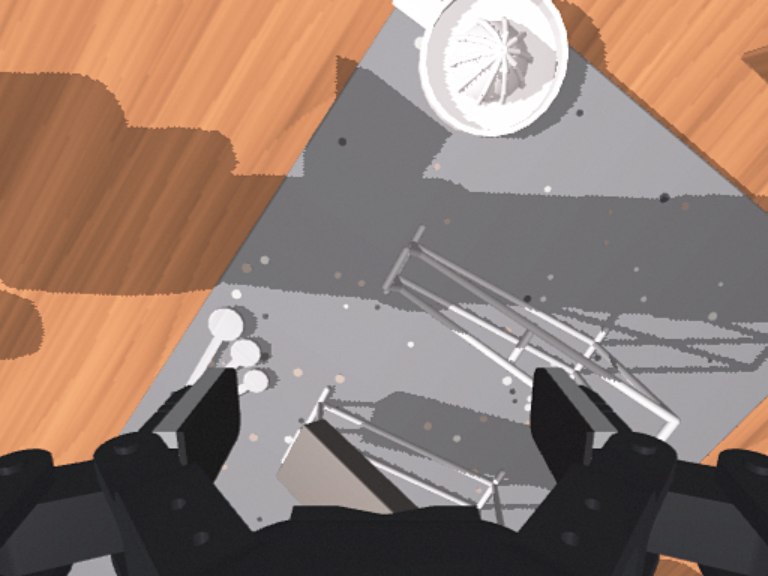

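The wrist view shows the empty stand from about (385–423, 228–290) at its low end to about (680, 420) at its upper end. The coarse stone lies below it, with the spoons at left and the reamer at top. I'll enlarge the stand with a model overlay.

Run:
```python
from h import *
def crop(img,x0,y0,x1,y1,W): 
    s=W/(x1-x0); return cv2.resize(img[y0:y1,x0:x1],None,fx=s,fy=s,interpolation=2)
w=cv2.imread('pics/w1.png'); w=cv2.resize(w,(512,384),interpolation=cv2.INTER_AREA)
c,K,r,t=cam('wrist')
A=crop(c,245,140,465,300,800)
s=cv2.imread('pics/scene1.png'); B=crop(s,330,145,430,225,400)
tp=cv2.imread('pics/top1.png'); C=crop(tp,100,135,175,215,400)
h=max(B.shape[0],C.shape[0]);B=cv2.copyMakeBorder(B,0,h-B.shape[0],0,0,0);C=cv2.copyMakeBorder(C,0,h-C.shape[0],0,0,0)
o=np.vstack([A,np.hstack([B,C])]); k=600/o.shape[0]; print(o.shape,k)
cv2.imwrite('pics/r1.png',A)
cv2.imwrite('pics/r2.png',np.hstack([B,C]))
```

```text
(1009, 800, 3) 0.5946481665014867
```

View pics/r1.png

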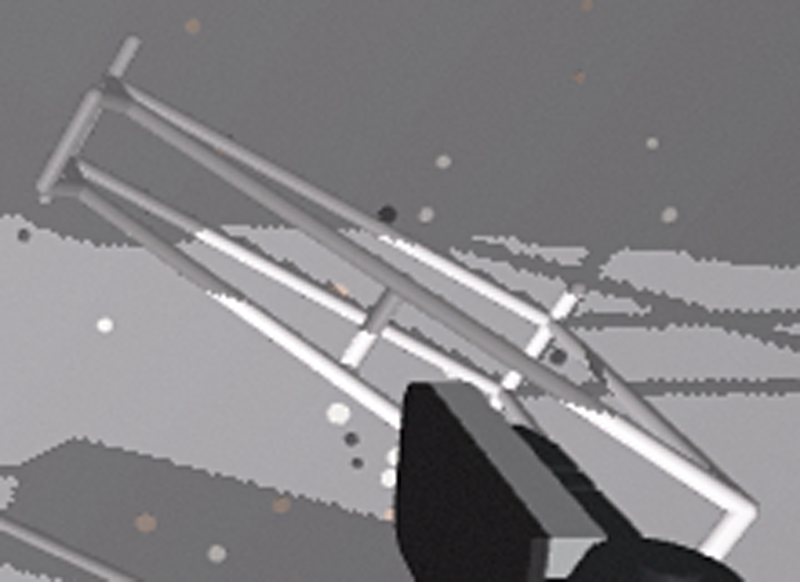

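View pics/r2.png

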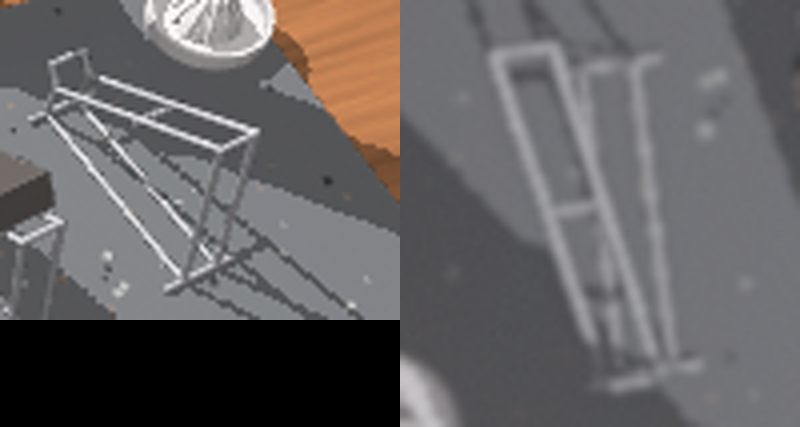

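```bash
cat > rest.py <<'E'
from h import *
from scipy.optimize import least_squares
def frame(p):
    y=p[2]; X=np.array([np.cos(y)*np.cos(np.radians(35)),np.sin(y)*np.cos(np.radians(35)),np.sin(np.radians(35))]);Y=np.array([-np.sin(y),np.cos(y),0]);return np.array([p[0],p[1],65.]),np.c_[X,Y,np.cross(X,Y)]
if __name__=='__main__':
    L=lambda n:(lambda z:(z['K'],z['r'],z['t']))(np.load(n))
    W=lambda x,y:(245+x/3.636,140+y/3.636); S=lambda x,y:(330+x/4,145+y/4); T=lambda x,y:(100+x/5.333,135+y/5.333)
    UL,UR,LL,LR=(197,-16,-3),(197,16,-3),(-3,-16,20),(-3,16,20)
    obs=[('wr.npz',UR,W(750,510)),('wr.npz',LL,W(45,188)),('wr.npz',LR,W(95,95)),
     ('scene.npz',UL,S(222,150)),('scene.npz',UR,S(257,131)),('scene.npz',LL,S(50,64)),('scene.npz',LR,S(86,50)),
     ('top.npz',UR,T(497,57)),('top.npz',UL,T(555,48))]
    def f(p):
        O,M=frame(p); return np.concatenate([proj(O+M@np.array(a,float),*L(n))[0]-b for n,a,b in obs])
    s=least_squares(f,[448,260,.12],loss='soft_l1',x_scale=[10,10,.1]); print(s.x, s.fun.reshape(-1,2).round(1))
E
python3 rest.py
python3 - <<'E'
from h import *
split(*pose(),np.array([455,-190,450.]),tool(80))
E
```

```text
[4.57524310e+02 2.65882637e+02 1.17899093e-01] [[ -3.2  -0.2]
 [  1.    0.1]
 [  1.2   1.4]
 [ -1.1  -1.1]
 [ -1.   -0.5]
 [  0.4  -0.8]
 [ -0.7  -0.8]
 [-75.1  -0.5]
 [-74.9  -0.3]]
call 1 [-0.858 -0.549  0.044] [-0.     0.     0.253]
call 2 [-0.972 -0.305  0.044] [-0.     0.     0.253]
call 3 [-1.018 -0.039  0.044] [-0.     0.     0.253]
```

```bash
sed -i 's/T=lambda x,y:(100+x/T=lambda x,y:(100+(x-400)/' rest.py; python3 rest.py
```

```text
[4.57796000e+02 2.66077103e+02 1.21872857e-01] [[-2.5 -0.8]
 [ 1.4  0.1]
 [ 1.4  1.4]
 [-0.8 -1.1]
 [-0.7 -0.5]
 [ 0.5 -0.8]
 [-0.6 -0.8]
 [-0.4 -0.5]
 [-0.2 -0.4]]
```

{"op": "drive_tool", "data": {"plan": [[-1, -0.86, -0.55, 0.04, 0, 0, 0.25], [-1, -0.86, -0.55, 0.04, 0, 0, 0.25], [-1, -0.86, -0.55, 0.04, 0, 0, 0.25], [-1, -0.86, -0.55, 0.04, 0, 0, 0.25], [-1, -0.86, -0.55, 0.04, 0, 0, 0.25], [-1, -0.86, -0.55, 0.04, 0, 0, 0.25], [-1, -0.86, -0.55, 0.04, 0, 0, 0.25], [-1, -0.86, -0.55, 0.04, 0, 0, 0.25]]}}

```text
time: 4.4
tcp_pos: [439.3, 115.6, 463.8]
orientation: [0.569, 0.822, -0.0, 0.0]
contact_force: [0.5, -0.1, 0.7]
width: 1.001
finger_force: 0.0
```

{"op": "drive_tool", "data": {"plan": [[-1, -0.97, -0.3, 0.04, 0, 0, 0.25], [-1, -0.97, -0.3, 0.04, 0, 0, 0.25], [-1, -0.97, -0.3, 0.04, 0, 0, 0.25], [-1, -0.97, -0.3, 0.04, 0, 0, 0.25], [-1, -0.97, -0.3, 0.04, 0, 0, 0.25], [-1, -0.97, -0.3, 0.04, 0, 0, 0.25], [-1, -0.97, -0.3, 0.04, 0, 0, 0.25], [-1, -0.97, -0.3, 0.04, 0, 0, 0.25]]}}

```text
time: 5.2
tcp_pos: [448.4, -36.4, 457.9]
orientation: [0.671, 0.741, -0.0, 0.0]
contact_force: [-0.4, -0.1, -0.4]
width: 0.998
finger_force: 0.0
```

{"op": "drive_tool", "data": {"plan": [[-1, -1, -0.04, 0.04, 0, 0, 0.25], [-1, -1, -0.04, 0.04, 0, 0, 0.25], [-1, -1, -0.04, 0.04, 0, 0, 0.25], [-1, -1, -0.04, 0.04, 0, 0, 0.25], [-1, -1, -0.04, 0.04, 0, 0, 0.25], [-1, -1, -0.04, 0.04, 0, 0, 0.25], [-1, -1, -0.04, 0.04, 0, 0, 0.25], [-1, -1, -0.04, 0.04, 0, 0, 0.25]]}}

```text
time: 6.0
tcp_pos: [457.0, -186.4, 452.0]
orientation: [0.762, 0.647, 0.0, -0.0]
contact_force: [0.2, -0.3, -0.7]
width: 1.004
finger_force: 0.0
```

Run:
```python
from h import *
print(pose()[0],robot.get_state()['joints'].round(2))
c,K,r,t=cam('wrist'); np.savez('wv.npz',K=K,r=r,t=t)
yaw=np.radians(-93.1); O=np.array([499,-185,20.]); X=np.array([np.cos(yaw),np.sin(yaw),0]);Y=np.array([-X[1],X[0],0])
D=cv2.resize(c,(768,576))
for x,y,z in [(-82.5,25,59),(-82.5,-25,59),(82.5,25,59),(82.5,-25,59),(118.5,18,94.5),(118.5,-18,94.5),(195,28,32),(195,-28,32),(-125.5,28,46),(-125.5,-28,46)]:
    u=proj(O+X*x+Y*y+[0,0,z],K,r,t)[0]; print((x,y,z),u.round(0)); cv2.circle(D,tuple(int(v) for v in u*1.5),3,(0,0,255),1)
for d in robot.regions_of('wrist','stone'): print(d['p'],d['bbox'])
cv2.imwrite('pics/v1.png',D)
```

```text
[ 457.03956965 -186.39566701  451.95241788] [-0.49 -0.08  0.79  1.78  0.06  1.42  0.13]
(-82.5, 25, 59) [316.  80.]
(-82.5, -25, 59) [265.  86.]
(82.5, 25, 59) [324. 234.]
(82.5, -25, 59) [280. 239.]
(118.5, 18, 94.5) [326. 279.]
(118.5, -18, 94.5) [292. 283.]
(195, 28, 32) [327. 307.]
(195, -28, 32) [284. 311.]
(-125.5, 28, 46) [314.  35.]
(-125.5, -28, 46) [258.  42.]
0.9 [79.4, 269.7, 108.7, 289.2]
0.7 [263.8, 81.0, 323.3, 240.7]
0.37 [277.5, 237.3, 328.8, 296.4]
```

View pics/v1.png

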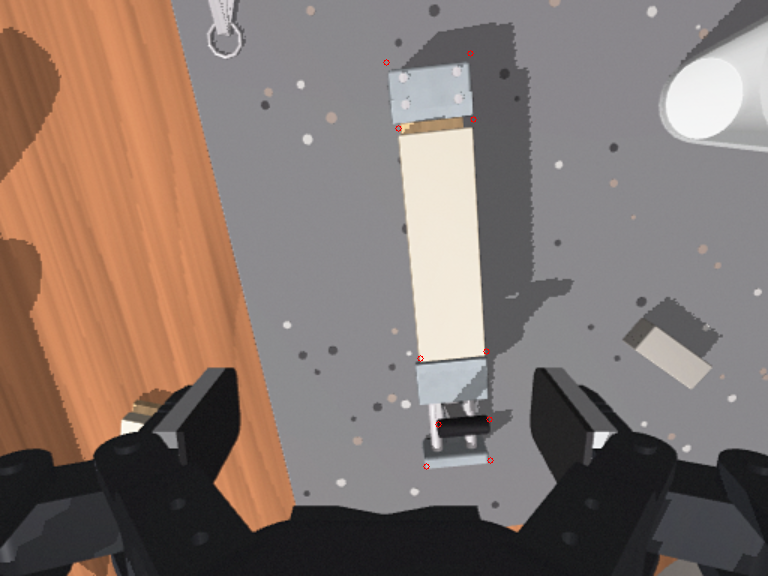

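The model nearly fits. The observed corners are: stone top (399,136), (473,127), (485,357), (416,361); fixed jaw far edge (388,72), (469,64); cross-bar (425,466), (490,459). I'll fit the vise pose to them.

Run:
```python
from h import *
from scipy.optimize import least_squares
z=np.load('wv.npz'); C=(z['K'],z['r'],z['t'])
obs=[((-82.5,-25,59),(399,136)),((-82.5,25,59),(473,127)),((82.5,25,59),(485,357)),((82.5,-25,59),(416,361)),((-125.5,-28,46),(388,72)),((-125.5,28,46),(469,64)),((195,-28,32),(425,466)),((195,28,32),(490,459))]
def f(p):
    c,s=np.cos(p[2]),np.sin(p[2])
    return np.concatenate([proj([p[0]+c*a[0]-s*a[1],p[1]+s*a[0]+c*a[1],20+a[2]],*C)[0]-np.array(b)/1.5 for a,b in obs])
s=least_squares(f,[499,-185,-1.62],loss='soft_l1',x_scale=[10,10,.1]); print(s.x,np.degrees(s.x[2]),s.fun.reshape(-1,2).round(1))
c,sn=np.cos(s.x[2]),np.sin(s.x[2]); O=np.array([s.x[0],s.x[1],20])
V=lambda x,y,z:O+np.array([c*x-sn*y,sn*x+c*y,z]); q=tool(np.degrees(s.x[2])+180)
print(V(118.5,0,94.5))
p,r=pose()
print('approach');p,r=split(p,r,V(82,0,330),q)
print('down');p,r=split(p,r,V(82,0,73+173),q)
print('pull');p,r=split(p,r,V(170,0,73+173),q)
print('back');p,r=split(p,r,V(92,0,73+173),q)
```

```text
[ 497.93100872 -189.40605553   -1.62807393] -93.28176477247719 [[-0.6 -0.4]
 [-0.1  0.1]
 [ 0.3  0.1]
 [ 2.2  1.7]
 [-0.8 -1.3]
 [ 0.8 -2.2]
 [-0.1  3.5]
 [-0.5  4.3]]
[ 491.14732371 -307.7117258   114.5       ]
approach
call 1 [-0.515  0.331  0.68 ] [ 0.    -0.    -0.102]
down
call 1 [0.   0.   0.56] [0. 0. 0.]
pull
call 1 [-0.587  0.     0.   ] [0. 0. 0.]
back
call 1 [0.52 0.   0.  ] [0. 0. 0.]
```

{"op": "drive_tool", "data": {"plan": [[1, -0.52, 0.33, 0.68, 0, 0, -0.1], [1, -0.52, 0.33, 0.68, 0, 0, -0.1], [1, -0.52, 0.33, 0.68, 0, 0, -0.1], [1, -0.52, 0.33, 0.68, 0, 0, -0.1], [1, -0.52, 0.33, 0.68, 0, 0, -0.1], [1, -0.52, 0.33, 0.68, 0, 0, -0.1], [1, -0.52, 0.33, 0.68, 0, 0, -0.1], [1, -0.52, 0.33, 0.68, 0, 0, -0.1]]}}

```text
time: 6.9
tcp_pos: [493.0, -272.3, 351.3]
orientation: [0.728, 0.686, 0.001, 0.001]
contact_force: [-0.1, -0.0, -0.3]
width: -0.002
finger_force: 0.0
```

Run:
```python
from h import *
c,K,r,t=cam('wrist'); p,q=pose(); print(p,robot.get_state()['width'])
print('rel vise x',(p[:2]-[497.9,-189.4])@[np.cos(-1.628),np.sin(-1.628)],(p[:2]-[497.9,-189.4])@[-np.sin(-1.628),np.cos(-1.628)])
cv2.imwrite('pics/v2.png',cv2.resize(c,(768,576)))
```

```text
[ 492.87863578 -272.37382009  351.09476531] 0.0008842431079181947
rel vise x 83.12518498729239 -0.26933172148610485
```

View pics/v2.png

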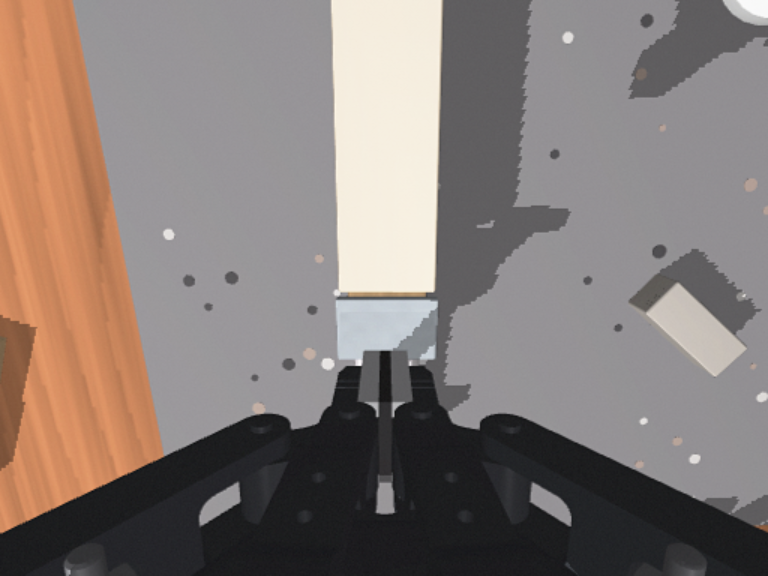

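The shut fingers are laterally centred on the vise (fingers at column 385, stone axis at about 387). I'll go down and pull.

{"op": "drive_tool", "data": {"plan": [[1, 0, 0, 0.15, 0, 0, 0], [1, 0, 0, 0.3, 0, 0, 0], [1, 0, 0, 0.42, 0, 0, 0], [1, 0, 0, 0.5, 0, 0, 0], [1, 0, 0, 0.57, 0, 0, 0], [1, 0, 0, 0.57, 0, 0, 0], [1, 0, 0, 0.57, 0, 0, 0], [1, 0, 0, 0.57, 0, 0, 0]]}}

```text
time: 7.75
tcp_pos: [493.1, -273.2, 265.4]
orientation: [0.728, 0.685, 0.0, 0.001]
contact_force: [0.6, -0.0, 0.4]
width: 0.003
finger_force: 0.0
```

{"op": "drive_tool", "data": {"plan": [[1, -0.05, 0, 0, 0, 0, 0], [1, -0.1, 0, 0, 0, 0, 0], [1, -0.15, 0, 0, 0, 0, 0], [1, -0.2, 0, 0, 0, 0, 0], [1, -0.24, 0, 0, 0, 0, 0], [1, -0.28, 0, 0, 0, 0, 0], [1, -0.32, 0, 0, 0, 0, 0], [1, -0.36, 0, 0, 0, 0, 0]]}}

```text
time: 8.55
tcp_pos: [490.2, -325.7, 264.6]
orientation: [0.728, 0.686, 0.002, -0.001]
contact_force: [1.3, 8.6, 1.1]
width: -0.004
finger_force: 4.5
```

{"op": "drive_tool", "data": {"plan": [[1, -0.04, 0, 0, 0, 0, 0], [1, -0.08, 0, 0, 0, 0, 0], [1, -0.12, 0, 0, 0, 0, 0], [1, -0.16, 0, 0, 0, 0, 0], [1, -0.2, 0, 0, 0, 0, 0], [1, -0.23, 0, 0, 0, 0, 0], [1, -0.25, 0, 0, 0, 0, 0], [1, -0.25, 0, 0, 0, 0, 0]]}}

```text
time: 9.35
tcp_pos: [488.3, -361.7, 264.3]
orientation: [0.728, 0.686, 0.003, -0.003]
contact_force: [-0.3, 10.1, 4.6]
width: -0.002
finger_force: 5.2
```

{"op": "drive_tool", "data": {"plan": [[1, 0.06, 0, 0, 0, 0, 0], [1, 0.12, 0, 0, 0, 0, 0], [1, 0.18, 0, 0, 0, 0, 0], [1, 0.24, 0, 0, 0, 0, 0], [1, 0.32, 0, 0, 0, 0, 0], [1, 0.4, 0, 0, 0, 0, 0], [1, 0.45, 0, 0, 0, 0, 0], [1, 0.45, 0, 0, 0, 0, 0]]}}

```text
time: 10.15
tcp_pos: [491.6, -295.9, 264.7]
orientation: [0.728, 0.686, 0.0, 0.0]
contact_force: [0.5, -0.3, -0.2]
width: 0.004
finger_force: 0.0
```

Run:
```python
from h import *
V=lambda x,y,z:np.array([497.9+np.cos(-1.628)*x-np.sin(-1.628)*y,-189.4+np.sin(-1.628)*x+np.cos(-1.628)*y,20+z]); q=tool(180-93.28)
p,r=pose()
print('up');p,r=split(p,r,V(40,0,340),q)
```

```text
up
call 1 [ 0.445  0.001 -0.635] [ 0.001 -0.    -0.002]
```

{"op": "drive_tool", "data": {"plan": [[1, 0.1, 0, -0.2, 0, 0, 0], [1, 0.25, 0, -0.5, 0, 0, 0], [1, 0.45, 0, -0.63, 0, 0, 0], [-1, 0.45, 0, -0.63, 0, 0, 0], [-1, 0.45, 0, -0.63, 0, 0, 0], [-1, 0.45, 0, -0.63, 0, 0, 0], [-1, 0.45, 0, -0.63, 0, 0, 0], [-1, 0.45, 0, -0.63, 0, 0, 0]]}}

```text
time: 10.95
tcp_pos: [494.8, -230.4, 358.2]
orientation: [0.729, 0.685, -0.001, -0.0]
contact_force: [0.1, -0.5, -0.1]
width: 0.847
finger_force: 0.0
```

Run:
```python
from h import *
V=lambda x,y,z:np.array([497.9+np.cos(-1.628)*x-np.sin(-1.628)*y,-189.4+np.sin(-1.628)*x+np.cos(-1.628)*y,20+z]); q=tool(180-93.28)
c,K,r,t=cam('wrist'); p,R0=pose(); print(p)
D=cv2.resize(c,(768,576))
for a in [(-82.5,25,59),(-82.5,-25,59),(82.5,25,59),(82.5,-25,59),(95.5+30,28,46),(95.5+30,-28,46)]:
    u=proj(V(*a),K,r,t)[0]*1.5; cv2.circle(D,(int(u[0]),int(u[1])),3,(0,0,255),1)
s=cam('scene')[0]; D[376:576,0:260]=cv2.resize(s[185:255,160:270-19],(260,200),interpolation=2)
cv2.imwrite('pics/v3.png',D)
print('graspdown');split(p,R0,V(0,0,46+155),q)
```

```text
[ 494.93539675 -230.23163923  358.31432706]
graspdown
call 1 [0.273 0.004 0.915] [-0.001  0.    -0.005]
```

View pics/v3.png

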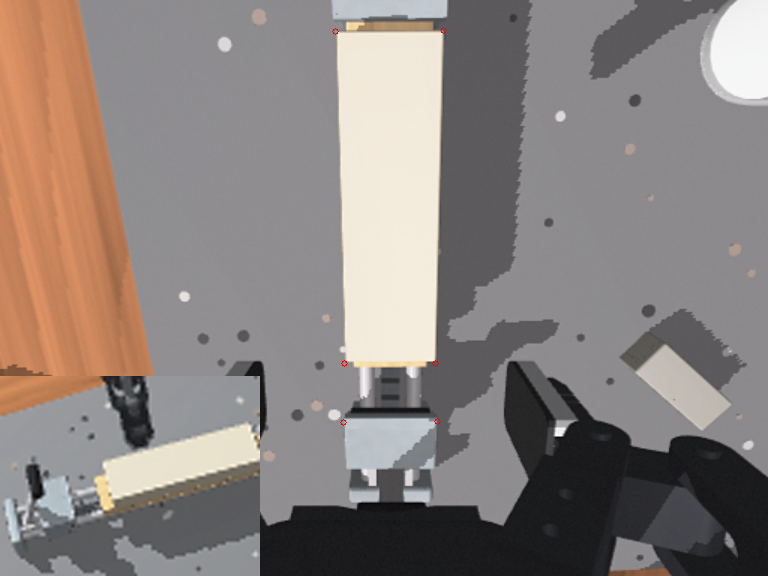

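The jaw stands about 28 mm open and the lever has sprung back, leaning towards the stone. The model corners match the stone (336–443, 31–363). Now the grasp.

{"op": "drive_tool", "data": {"plan": [[-1, 0.27, 0, 0.2, 0, 0, -0.005], [-1, 0.27, 0, 0.45, 0, 0, -0.005], [-1, 0.27, 0, 0.7, 0, 0, -0.005], [-1, 0.27, 0, 0.85, 0, 0, -0.005], [-1, 0.27, 0, 0.94, 0, 0, -0.005], [-1, 0.27, 0, 0.94, 0, 0, -0.005], [-1, 0.27, 0, 0.94, 0, 0, -0.005], [-1, 0.27, 0, 0.94, 0, 0, -0.005]]}}

```text
time: 11.85
tcp_pos: [498.5, -189.5, 219.4]
orientation: [0.727, 0.687, 0.001, 0.001]
contact_force: [0.0, 0.3, -0.2]
width: 1.001
finger_force: 0.0
```

{"op": "drive_tool", "data": {"plan": [[-0.5, 0, 0, 0, 0, 0, 0], [-0.3, 0, 0, 0, 0, 0, 0], [0, 0, 0, 0, 0, 0, 0], [1, 0, 0, 0, 0, 0, 0], [1, 0, 0, 0, 0, 0, 0], [1, 0, 0, 0, 0, 0, 0], [1, 0, 0, 0, 0, 0, 0], [1, 0, 0, 0, 0, 0, 0]]}}

```text
time: 12.65
tcp_pos: [498.5, -189.2, 219.0]
orientation: [0.726, 0.687, 0.001, 0.001]
contact_force: [-1.1, 0.3, 4.9]
width: 0.578
finger_force: 62.6
```

{"op": "drive_tool", "data": {"plan": [[1, -0.02, 0, 0, 0, 0, 0], [1, -0.04, 0, 0, 0, 0, 0], [1, -0.06, 0, 0, 0, 0, 0], [1, -0.08, 0, 0, 0, 0, 0], [1, -0.087, 0, 0, 0, 0, 0], [1, -0.087, 0, 0, 0, 0, 0], [1, -0.087, 0, 0, 0, 0, 0], [1, -0.087, 0, 0, 0, 0, 0]]}}

```text
time: 13.45
tcp_pos: [498.5, -200.1, 219.0]
orientation: [0.726, 0.688, 0.002, -0.001]
contact_force: [0.6, 5.9, 8.5]
width: 0.576
finger_force: 62.9
```

{"op": "drive_tool", "data": {"plan": [[1, 0, 0, -0.03, 0, 0, 0], [1, 0, 0, -0.07, 0, 0, 0], [1, 0, 0, -0.12, 0, 0, 0], [1, 0, 0, -0.2, 0, 0, 0], [1, 0, 0, -0.35, 0, 0, 0], [1, 0, 0, -0.55, 0, 0, 0], [1, 0, 0, -0.75, 0, 0, 0], [1, 0, 0, -0.95, 0, 0, 0]]}}

```text
time: 14.25
tcp_pos: [496.5, -202.6, 362.2]
orientation: [0.727, 0.687, 0.0, 0.0]
contact_force: [1.1, 0.3, -5.5]
width: 0.583
finger_force: 63.5
```

Run:
```python
from h import *
s=robot.get_state(); print(s['joints'],s['tcp_pos'],s['contact_force'],s['width'])
c,K,r,t=cam('wrist'); p,q=pose()
cv2.imwrite('pics/v4.png',cv2.resize(c,(640,480)))
for d in robot.regions_of('wrist','stone'): print(d['p'],d['bbox'])
```

```text
[-0.50482094  0.13479866  0.91834287  1.8190421  -0.11317981  1.24227389
  0.38898578] [ 496.46437961 -202.60292416  362.15179787] [ 1.1499036   0.29619193 -5.5136192 ] 0.5832476727309056
0.92 [0.0, 272.7, 24.5, 337.5]
0.72 [222.3, 4.1, 297.8, 21.9]
0.69 [175.3, 22.2, 334.7, 342.1]
```

View pics/v4.png

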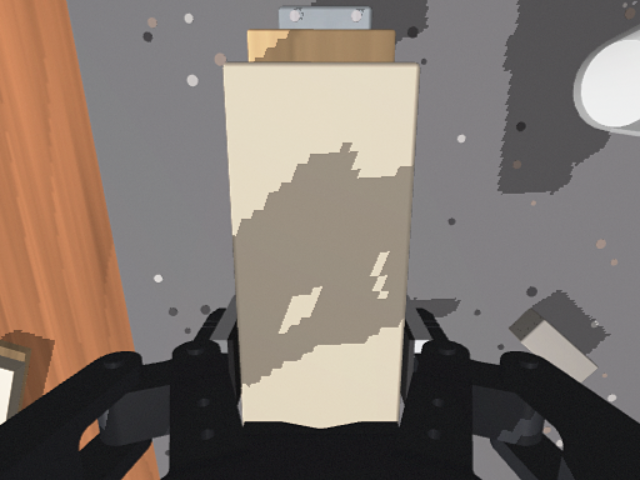

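The stone is held square in the fingers, with its far top edge at (224–418, 64) and the fixed jaw left behind. I'll estimate its offset in the tool frame and plan the carry.

```bash
cat > place.py <<'E'
from h import *
from rest import frame
O,M=frame([457.8,266.1,.122]); Rp=R.from_matrix(np.c_[-M[:,0],M[:,1],-M[:,2]])
def target(x,z,off): return O+M@np.array([x,0,z])-Rp.apply(off)  # off: stone origin in tool frame
E
python3 - <<'E'
from place import *
c,K,r,t=cam('wrist'); p,q=pose()
# fit stone pose in tool: top far corners, tongue far corners
obs=[((82.5,-25,35),(224,64)),((82.5,25,35),(418,64)),((95,-22,13),(248,30)),((95,22,13),(394,30))]
from scipy.optimize import least_squares
for b in obs[:2]: print(q.inv().apply((lambda o,d:o+d*((140-q.inv().apply(o-p)[2])/q.inv().apply(d)[2])-p)(*ray(b[1][0]/1.25,b[1][1]/1.25,K,r,t))))
def f(v):
    S=R.from_euler('xyz',[180,v[2],v[3]],degrees=True)
    return np.concatenate([proj(p+q.apply(np.array([v[0],v[1],v[4]])+S.apply(np.array(a,float))),K,r,t)[0]-np.array(b)/1.25 for a,b in obs]+[[v[4]*.3-175*.3]])
s=least_squares(f,[0,0,0,0,175]); print('x,y,pitch,yaw,z',s.x.round(2),s.fun.round(1))
p,r=p,q
print('A');p,r=split(p,r,np.array([470,-20,480.]),tool(130))
print('B');p,r=split(p,r,target(96,0,[0,0,175])+[-10,0,215],Rp)
print('C');p,r=split(p,r,target(100,30,[0,0,175]),Rp); print(p)
E
```

```text
[ 81.54984061 -24.90782855 140.        ]
[ 81.60074176  24.24929597 140.        ]
x,y,pitch,yaw,z [158.79  -0.31 -56.03 179.96  97.97] [  3.2  -3.3  -2.9  -3.2   2.4   3.4  -2.7   3.5 -23.1]
A
call 1 [ 0.604 -0.123 -0.392] [ 0.002  0.001 -0.36 ]
call 2 [ 0.607  0.107 -0.391] [ 0.002  0.001 -0.36 ]
B
call 1 [0.818 0.496 0.005] [-0.145 -0.267 -0.46 ]
call 2 [ 0.481  0.823 -0.079] [-0.145 -0.267 -0.46 ]
C
call 1 [ 0.371 -0.004  0.506] [0. 0. 0.]
call 2 [ 0.371 -0.004  0.506] [0. 0. 0.]
[422.3971469  261.75929484 290.28381271]
```

{"op": "drive_tool", "data": {"plan": [[1, 0.1, 0, -0.15, 0, 0, -0.05], [1, 0.2, -0.04, -0.25, 0, 0, -0.12], [1, 0.35, -0.07, -0.35, 0, 0, -0.2], [1, 0.5, -0.1, -0.39, 0, 0, -0.28], [1, 0.6, -0.12, -0.39, 0, 0, -0.36], [1, 0.6, -0.12, -0.39, 0, 0, -0.36], [1, 0.6, -0.12, -0.39, 0, 0, -0.36], [1, 0.6, -0.12, -0.39, 0, 0, -0.36]]}}

```text
time: 15.2
tcp_pos: [483.7, -112.3, 418.1]
orientation: [0.586, 0.81, -0.001, -0.0]
contact_force: [0.4, -0.8, -5.3]
width: 0.578
finger_force: 65.0
```

{"op": "drive_tool", "data": {"plan": [[1, 0.1, 0.02, -0.08, 0, 0, -0.06], [1, 0.2, 0.04, -0.16, 0, 0, -0.12], [1, 0.35, 0.06, -0.24, 0, 0, -0.2], [1, 0.5, 0.09, -0.32, 0, 0, -0.28], [1, 0.6, 0.11, -0.39, 0, 0, -0.36], [1, 0.6, 0.11, -0.39, 0, 0, -0.36], [1, 0.6, 0.11, -0.39, 0, 0, -0.36], [1, 0.6, 0.11, -0.39, 0, 0, -0.36]]}}

```text
time: 16.0
tcp_pos: [471.2, -21.1, 477.3]
orientation: [0.423, 0.906, -0.0, -0.0]
contact_force: [-0.5, -0.5, -5.0]
width: 0.578
finger_force: 65.1
```

{"op": "drive_tool", "data": {"plan": [[1, 0.12, 0.08, 0, -0.02, -0.04, -0.07], [1, 0.25, 0.15, 0, -0.05, -0.09, -0.15], [1, 0.4, 0.25, 0, -0.07, -0.13, -0.23], [1, 0.55, 0.35, 0, -0.1, -0.18, -0.31], [1, 0.7, 0.43, 0, -0.12, -0.23, -0.39], [1, 0.82, 0.5, 0, -0.145, -0.267, -0.46], [1, 0.82, 0.5, 0, -0.145, -0.267, -0.46], [1, 0.82, 0.5, 0, -0.145, -0.267, -0.46]]}}

```text
time: 16.8
tcp_pos: [449.5, 121.3, 476.7]
orientation: [0.19, 0.969, 0.009, 0.156]
contact_force: [0.6, -0.1, -5.6]
width: 0.574
finger_force: 65.0
```

Run:
```python
from place import *
s=robot.get_state(); p,r=pose(); print(p,s['joints'].round(2))
print('B');p,r=split(p,r,target(96,0,[0,0,175])+[-10,0,215],Rp)
```

```text
[449.46075912 121.25327996 476.69833408] [-0.89 -0.26  0.42  1.9   0.3   1.23  0.65]
B
call 1 [ 0.485  0.823 -0.098] [-0.146 -0.269 -0.46 ]
```

Run:
```python
from place import *
p,r=pose()
p,r=split(p,r,target(96,0,[0,0,175])+[5,0,165],Rp); print(p)
```

```text
call 1 [0.497 0.835 0.25 ] [-0.146 -0.269 -0.46 ]
[441.22428818 263.45462553 428.41494564]
```

{"op": "drive_tool", "data": {"plan": [[1, 0.08, 0.14, 0.04, -0.025, -0.045, -0.08], [1, 0.16, 0.28, 0.08, -0.05, -0.09, -0.155], [1, 0.25, 0.42, 0.12, -0.075, -0.135, -0.23], [1, 0.33, 0.56, 0.17, -0.1, -0.18, -0.31], [1, 0.42, 0.7, 0.21, -0.125, -0.225, -0.385], [1, 0.5, 0.835, 0.25, -0.146, -0.269, -0.46], [1, 0.5, 0.835, 0.25, -0.146, -0.269, -0.46], [1, 0.5, 0.835, 0.25, -0.146, -0.269, -0.46]]}}

```text
time: 17.6
tcp_pos: [441.4, 263.1, 428.1]
orientation: [-0.058, 0.952, 0.017, 0.3]
contact_force: [0.2, -0.6, -5.6]
width: 0.579
finger_force: 65.1
```

Run:
```python
from place import *
s=robot.get_state(); p,r=pose(); print(p,s['joints'].round(2),(r.inv()*Rp).as_rotvec(degrees=True))
c,K,rv,t=cam('wrist')
# tongue/top edges along the tool axis in px column ~ centre
for n in ('wrist',):
    for d in robot.regions_of(n,'stone')[:4]: print('stone',d['p'],d['bbox'])
cv2.imwrite('pics/w5.png',c)
print('C');split(p,r,target(100,30,[-1,0,175]),Rp)
# edge rows of top view in v4 (tongue at depth)
z=[ray(321/1.25,v/1.25,K,rv,t) for v in (64,30)]
for (o,d),D in zip(z,(140,162)):
    o=r.inv().apply(o-p); d=r.inv().apply(d); print((o+d*(D-o[2])/d[2]).round(1))
```

```text
[441.36398048 263.14334746 428.0867668 ] [-1.   -0.19  0.27  2.    0.52  0.86  0.71] [-0.1287425  -0.02561347 -0.03360533]
C
call 1 [0.637 0.007 0.68 ] [-0.002 -0.    -0.001]
[ 85.   -0.4 140. ]
[ 97.7  -0.4 162. ]
```

{"op": "drive_tool", "data": {"plan": [[1, 0.1, 0, 0.1, 0, 0, 0], [1, 0.2, 0, 0.22, 0, 0, 0], [1, 0.33, 0, 0.35, 0, 0, 0], [1, 0.45, 0, 0.5, 0, 0, 0], [1, 0.57, 0, 0.6, 0, 0, 0], [1, 0.64, 0, 0.68, 0, 0, 0], [1, 0.64, 0, 0.68, 0, 0, 0], [1, 0.64, 0, 0.68, 0, 0, 0]]}}

```text
time: 18.5
tcp_pos: [422.2, 261.4, 291.3]
orientation: [-0.058, 0.951, 0.019, 0.302]
contact_force: [-0.2, 0.4, -4.4]
width: 0.574
finger_force: 64.9
```

Run:
```python
from place import *
s=robot.get_state(); p,r=pose(); print(p,s['joints'].round(2),(M.T@(p+r.apply([-1,0,175])-O)).round(1),(r.inv()*Rp).as_rotvec(degrees=True))
def cr(n,x0,y0,x1,y1,W,H):
    c,K,rv,t=cam(n); k=W/(x1-x0); D=cv2.resize(c[y0:y1,x0:x1],(W,H),interpolation=2)
    def ln(a,b,col):
        u=(proj([a,b],K,rv,t)-[x0,y0])*k; cv2.line(D,*[tuple(int(v) for v in q) for q in u],col,1)
    for y in (-19,19): ln(O+M@[0,y,0],O+M@[200,y,0],(0,0,255)); ln(O+M@[0,y,0],O+M@[0,y,23],(0,0,255))
    S=lambda a:p+r.apply(np.array([-1,0,175.])+np.array(a)*[1,1,-1])
    for z,X,Y in ((0,95,22),(35,82.5,25)):
        c4=[S((sx*X,sy*Y,z)) for sx,sy in ((1,1),(1,-1),(-1,-1),(-1,1))]
        for i in range(4): ln(c4[i],c4[(i+1)%4],(0,255,0))
    return D
A=cr('scene',320,120,430,220,400,364); B=cr('top',100,120,190,210,400,400); C=cr('wrist',100,0,420,192,400,240)
o=np.zeros((604,800,3),np.uint8); o[:364,:400]=A; o[:400,400:]=B; o[364:604,:400]=C
cv2.imwrite('pics/p1.png',o[:600])
```

```text
[422.1797969  261.39136516 291.33371338] [-0.98 -0.08  0.24  2.21  0.67  0.6   0.47] [102.   -0.2  31. ] [ 0.03064779  0.19650143 -0.03379476]
```

View pics/p1.png

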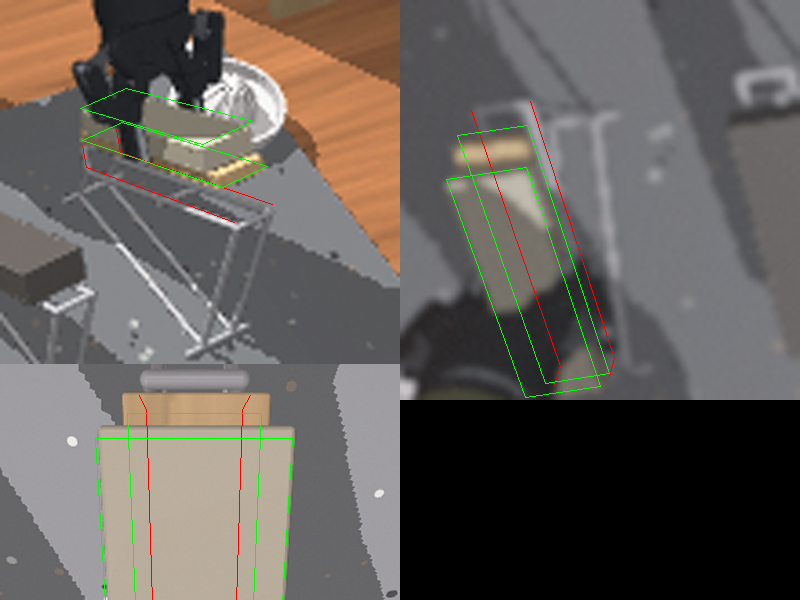

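In the 30 mm hover the stone lines up with the stand: lip at columns 140–248 and tongue at 123–270 in the wrist crop. It sits about 3 mm further downhill in the grip than assumed, so its origin is near rest x = 99. I'll lower it gently.

{"op": "drive_tool", "data": {"plan": [[1, 0, 0, 0.04, 0, 0, 0], [1, 0, 0, 0.08, 0, 0, 0], [1, 0, 0, 0.11, 0, 0, 0], [1, 0, 0, 0.13, 0, 0, 0], [1, 0, 0, 0.145, 0, 0, 0], [1, 0, 0, 0.16, 0, 0, 0], [1, 0, 0, 0.17, 0, 0, 0], [1, 0, 0, 0.17, 0, 0, 0]]}}

```text
time: 19.45
tcp_pos: [435.9, 263.7, 269.4]
orientation: [-0.059, 0.952, 0.019, 0.301]
contact_force: [-0.2, -0.2, -6.0]
width: 0.573
finger_force: 65.2
```

{"op": "drive_tool", "data": {"plan": [[1, 0, 0, 0.005, 0, 0, 0], [1, 0, 0, 0.01, 0, 0, 0], [1, 0, 0, 0.015, 0, 0, 0], [1, 0, 0, 0.02, 0, 0, 0], [1, 0, 0, 0.025, 0, 0, 0], [1, 0, 0, 0.03, 0, 0, 0], [1, 0, 0, 0.03, 0, 0, 0], [1, 0, 0, 0.03, 0, 0, 0]]}}

```text
time: 20.25
tcp_pos: [438.4, 264.0, 265.9]
orientation: [-0.059, 0.952, 0.019, 0.301]
contact_force: [-0.2, 0.1, -6.2]
width: 0.578
finger_force: 65.2
```

{"op": "drive_tool", "data": {"plan": [[1, 0, 0, 0.004, 0, 0, 0], [1, 0, 0, 0.008, 0, 0, 0], [1, 0, 0, 0.012, 0, 0, 0], [1, 0, 0, 0.016, 0, 0, 0], [1, 0, 0, 0.02, 0, 0, 0], [1, 0, 0, 0.02, 0, 0, 0], [1, 0, 0, 0.02, 0, 0, 0], [1, 0, 0, 0.02, 0, 0, 0]]}}

```text
time: 21.05
tcp_pos: [438.7, 264.3, 265.7]
orientation: [-0.058, 0.952, 0.018, 0.301]
contact_force: [-31.5, -12.4, 27.6]
width: 0.574
finger_force: 70.7
```

Contact, at about 46 N, so I'll ease off at once.

{"op": "drive_tool", "data": {"plan": [[1, 0, 0, -0.006, 0, 0, 0], [1, 0, 0, -0.012, 0, 0, 0], [1, 0, 0, -0.014, 0, 0, 0], [1, 0, 0, -0.014, 0, 0, 0], [1, 0, 0, -0.014, 0, 0, 0], [1, 0, 0, -0.014, 0, 0, 0], [1, 0, 0, -0.014, 0, 0, 0], [1, 0, 0, -0.014, 0, 0, 0]]}}

```text
time: 21.85
tcp_pos: [438.6, 264.1, 265.8]
orientation: [-0.059, 0.952, 0.019, 0.301]
contact_force: [-8.8, -3.1, 3.3]
width: 0.579
finger_force: 66.4
```

Run:
```python
from place import *
s=robot.get_state(); p,r=pose(); F=np.array(s['contact_force'])+[0,0,5.6]
print((M.T@(p+r.apply([2,0,175])-O)).round(1),'F rest',(M.T@F).round(1),'T tool',r.inv().apply(s['ft_torque']).round(2))
```

```text
[97.8  0.5  0.5] F rest [-2.3 -2.  12.5] T tool [0.47 1.79 0.01]
```

{"op": "drive_tool", "data": {"plan": [[0.1, 0, 0, 0, 0, 0, 0], [0, 0, 0, 0, 0, 0, 0], [-0.1, 0, 0, 0, 0, 0, 0], [-0.2, 0, 0, 0, 0, 0, 0], [-0.4, 0, 0, 0, 0, 0, 0], [-0.6, 0, 0, 0, 0, 0, 0], [-0.8, 0, 0, 0, 0, 0, 0], [-0.8, 0, 0, 0, 0, 0, 0]]}}

```text
time: 22.65
tcp_pos: [439.2, 264.3, 265.5]
orientation: [-0.059, 0.951, 0.019, 0.302]
contact_force: [-0.9, -0.6, -0.2]
width: 0.9
finger_force: 0.0
```

{"op": "drive_tool", "data": {"plan": [[-1, 0, 0, -0.05, 0, 0, 0], [-1, 0, 0, -0.12, 0, 0, 0], [-1, 0, 0, -0.22, 0, 0, 0], [-1, 0, 0, -0.35, 0, 0, 0], [-1, 0, 0, -0.5, 0, 0, 0], [-1, 0, 0, -0.65, 0, 0, 0], [-1, 0, 0, -0.65, 0, 0, 0], [-1, 0, 0, -0.65, 0, 0, 0]]}}

```text
time: 23.45
tcp_pos: [383.1, 257.2, 345.6]
orientation: [-0.059, 0.951, 0.02, 0.302]
contact_force: [-0.1, 1.8, 0.2]
width: 1.001
finger_force: 0.0
```

Run:
```python
from place import *
from scipy.optimize import least_squares
print(pose()[0])
for n in ('wrist','scene','top'):
    c,K,rv,t=cam(n); cv2.imwrite(f'pics/end_{n}.png',c)
    best=None
    for d in robot.regions_of(n,'stone'):
        u=proj(O+M@[95,0,17],K,rv,t)[0]; b=d['bbox']
        if b[0]-5<u[0]<b[2]+5 and b[1]-5<u[1]<b[3]+5: best=d; break
    if best is None: print(n,'none'); continue
    pts=[proj(O+M@[95+dx,sy*Y,z],K,rv,t)[0] for dx,Y,z in [(s*x,Y,z) for s in(-1,1) for x,Y,z in((95,22,0),(95,22,13),(82.5,25,13),(82.5,25,35))] for sy in(-1,1)]
    h=cv2.convexHull(np.array(pts,np.float32)); m=np.zeros((384,512),np.uint8); cv2.fillConvexPoly(m,h.astype(int),1)
    g=best['region']; print(n,round(best['p'],2),'bbox',best['bbox'],'model',h.min((0,1)).round(0),h.max((0,1)).round(0),'iou',round((g&(m>0)).sum()/(g|(m>0)).sum(),2),
      'centroids',np.argwhere(g).mean(0).round(1),np.argwhere(m).mean(0).round(1))
```

```text
[383.05966305 257.2252135  345.63265971]
wrist 0.86 bbox [213.7, 54.2, 297.9, 310.6] model [214.  57.] [297. 313.] iou 0.95 centroids [178.2 256. ] [180.9 255.3]
scene 0.62 bbox [346.4, 151.9, 393.7, 178.0] model [342. 152.] [393. 181.] iou 0.84 centroids [166.2 367.4] [165.6 368. ]
top 0.75 bbox [118.5, 148.0, 143.7, 201.8] model [114. 146.] [149. 206.] iou 0.71 centroids [171.1 128.6] [175.5 130.5]
```

```bash
python3 -c "
from rig import robot
print(robot.finish_job())"
```

```text
the job is handed in; nothing more can be done
None
```

I handed the job in at about 24 s of the 50 s allowed. The jaw is drawn back about 28 mm by eye, the lever has sprung back, and the stone lies released on the empty stand, within a few millimetres of home in the camera images; the judge's verdict was not shown.

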